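# Crank a rebuilt starter on the test stand

### The arm

A 6-joint arm with a two-finger parallel gripper is mounted at the origin on the work surface. World frame = base frame: x ahead of the robot, y to its left, z up, the work surface at z = 0. Lengths are in mm, angles in rad, forces in N, time in s.
With the tool pointing down it reaches from about 350 to 775 mm from the base axis. Payload 7.3 kg.
Tool frame: the origin (TCP) lies at the very end of the fingers, on their centre line; the grasp point (between the pads) lies 19 mm behind it; z points along the fingers, y is the line along which they close (so a half turn about z gives the same grasp; the last joint's range is limited). The gripper opens to 92 mm and grips with 3 to 60 N. Pads are 19 mm wide; open, the fingers measure 130 mm over their backs; the gripper's body (75 mm by 190 mm) begins 47 mm behind the grasp point.
Start: joints at [0.985, 0.342, 1.524, -0, 1.275, -0.146], TCP at [223.514, 475.068, 192.641] pointing down, gripper open.
Joint ranges: [-2.53, 2.53], [-0.77, 2.02], [0.04, 2.7], [-1, 4.14], [0.28, 2.66], [-3.11, 3.11]. Speed limits (rad/s): [2.57, 2.57, 3.14, 3.14, 3.14, 3.14].

### API

Orientations are given as [roll, pitch, yaw] about the fixed x, y, z axes, in that order (R = Rz(yaw) Ry(pitch) Rx(roll)).
In Python, from plant import bot gives the robot as it stands.
- The arm moves only by the tool apply_moves, never from a script. Its argument "motion" is text: rows parted by semicolons, each of 4 numbers parted by spaces: the shift along the tool's x, y, z in m, then the turn about the tool's z in degrees. A call has 1 to 8 rows; each row shifts and turns the commanded pose from where the row before left it, along the tool's axes as they then stand; what a row does not reach is not made up. A row lasts 1/8 s, in which the tool goes at most 62.5 mm and 10.7 degrees, less where a joint would pass 70% of its speed; a pose out of reach is approached as far as the arm can. A call with a gripper value outside its range is refused whole. "fingers" is the opening, from -1 (shut) to 1 (fully open), set as the call begins (left out, the last holds). The fingers move at their own pace and stop on an object; the grip force is fixed at half the most. Time passes only in rows, so rows that do not move let the fingers close. It gives the time, the measured TCP pose, the force, the opening and the grip force at its end, in the units of the state.
- bot.get_obs(): the state, without advancing time (a new reading comes with each control period).
- bot.capture(name): name is "scene" or "side" or "wrist"; returns a dict with "img" (384x512x3 uint8, blue, green, red), "range_z" (384x512 float32, mm along the optical axis (not along the pixel's ray), 0 where there is no reading), "fx", "fy", "cx", "cy" (pixels), "world_from_camera" (4x4, takes a point from camera to world coordinates); the wrist camera has in their place "mount" (4x4, takes a point from camera to tool coordinates, whose origin is the TCP and whose axes are the flange's). Camera axes: x right, y down, z forward; pixel columns grow to the right and rows downward; lengths in mm; the calibration is good to about 2 mm. The wrist camera is an equidistant fisheye: a pixel r from the principal point sees the ray r / f radians off the axis. A picture is of the moment at which its call begins: read the wrist's pose just before it.
- bot.close_job(): hands the job in; it is judged then, once.
Trained networks look in a picture, given as the dict that the camera call returned (one of the last four; its "shot" number tells which), for a name from the list of things; names that differ only in an ending like _2 or _b are one class to them, and where a whole thing is asked for, a point or a joint stands for the part that bears it (a point fixed in the world has none). Each returns a list of dicts, best first, with "p" (0 to 1); they miss things now and then, are a little off and sometimes report something else, mostly with a low value. They report only what shows in the picture. A call takes as long as a camera call.
- bot.cut_out(picture, thing): "pixels" (384x512 bool, what is visible of it) and "point" ([column, row] in pixels, amid what is visible of it).
The state is a dict: "time": time; "joint_positions": joint angles; "dq": joint speeds; "tau": joint torques, N m; "tool_pos": TCP position; "tcp_rot": TCP orientation; "contact_force": force on the tool from outside, world axes, zero at the start; "moment": the same for the moment, N m; "grip_width": finger opening in mm; "finger_force": force on a finger pad.
Only numpy, scipy, OpenCV 4.12 (cv2) and the standard library are available. Lean on these libraries where they do the work, as an engineer would, in place of code of your own. Each camera call takes 0.05 s, during which the arm holds its last target. There are 200 camera calls.

### The job

A rebuilt tractor starter motor is bolted up on the green test stand, but the hinged clear guard over its pinion has been left open: first lower the guard until it is fully shut. Then turn the black selector dial on the control box clockwise from OFF, past the white and the orange click positions, to the third and last one (green mark, START), and hold it there against its return spring; the program finishes while still holding the dial at START. Do not turn the dial while the guard is open, and leave the red stop button and the other things on the bench alone.

Things in the scene. Friction and masses are not known exactly. Their poses are not given: they have to be found in the camera images.
- stand: fixed test stand: green bed 150 x 310 x 12 mm, upright green plate (130 wide, top at 150 mm), starter motor along y on the plate's +y side (230 long, top at 167 mm). Origin on the bench under the plate's -y face, mid bed; z up, x from robot's side to far side; the bed spans y -90 to +220 mm. Stand and control box swap left and right; yaw within 0.2 rad
- guard (a joint): hinge of the guard, a clear hood in a yellow frame (116 deep, 82 wide, 134 high) covering the pinion on the plate's -y side. 0 = fully shut on the bed; grows (rad) as it swings up and to the far side about a level line along the stand's y. Starts 0.8 to 1.3, stop at 1.45. Stiff: it stays at any angle; 1 to 4 N at the handle moves it
- guard_handle (a point): middle of the guard's red handle: round bar 12 mm thick, 72 mm long, along the hinge line, a post at each end, 40 mm off the guard's front face (34 mm free gap). Shut: on the robot's side, 125 mm above the bench, 25 mm below the hood's top, 156 mm nearer the robot than the hinge line and 95 mm above it. Moves on a circle of 183 mm radius
- guard_hinge (a point): point on the hinge line level with the middle of the handle (stand frame x +58, y -44, z +30 mm); its frame turns with the guard and matches the stand's when the guard is shut
- console: fixed control box, dark blue, 190 (x) x 240 (y) x 90 mm high, light grey top plate. Origin at the centre of its underside; z up, x from robot's side to far side. On top: the dial at x -35, y 0 mm; a round black meter 68 mm across, 10 mm high at x +48, y -55; the stop button
- dial (a joint): dial angle (rad): 0 = OFF (red mark) at the start, grows clockwise seen from above. Clicks at 0.419 (white mark), 0.838 (orange), 1.257 (green = START); hard stop at 1.32. Takes up to 0.15 N m to turn, 0.12 N m to hold at START. OFF and white stay by themselves (white at about 0.37); let go at orange or START, it springs back to white
- dial_handle: the dial's black handle: hub 44 mm across, 8 mm high, with a bar grip 58 mm long, 14 mm thick, 28 mm high, top 131 mm above the bench. Origin on the upright dial axis 96 mm above the bench; x along the bar to the end with the white line, z up. At OFF x points 0.628 rad counter-clockwise (from above) of the box's x
- dial_grip (a point): point on the dial's axis in the middle of the bar grip's height to be gripped, 120 mm above the bench, 11 mm below the bar's top; axes as the dial handle's
- stop (a joint): the red mushroom stop button in a yellow ring on the control box, 38 mm across, its top 18 mm above the top plate, at x +50, y +85 mm in the box's frame; 0 = out, grows to 0.006 m when pressed. Leave it alone
- water_pump: loose aluminium water pump with a yellow plug, about 88 mm across and 85 mm high, bystander; origin at the centre of its underside
- filter: loose upright filter cartridge, brown with metal ends, 76 mm across, 107 mm high, bystander; origin at the centre of its underside
- bevel_gear: loose steel bevel gear lying flat, 76 mm across, 24 mm high, bystander; origin at the centre of its underside
- carton_red: loose white carton with a red band, 85 x 45 x 35 mm, bystander; origin at the centre of its underside
- carton_blue: loose white carton with a blue band, 100 x 60 x 45 mm, bystander; origin at the centre of its underside
- spanner: loose steel spanner lying flat, 180 mm long, bystander; origin at the middle of its underside
- socket: loose steel socket, 24 mm across, 40 mm high, standing on the stand's bed beside the motor, bystander; origin at the centre of its underside

How it is judged:
By the outcome, as a careful person would: the job done as asked, in the order asked, and still so for the second after the job is handed in, while the arm keeps its last pose, push and grip.
It also fails if it takes over 51 s, if anything falls off the work surface, if the arm or the gripper's body presses on something with over 40 N, if the wrist force passes 120 N, or if a joint passes its speed limit or range.

## Working session

There is one attempt and no reset: what is moved stays moved. The work goes in short steps, Python scripts to look and compute and a tool call to move; the robot and the scene stay as the last step left them, time stands still between calls to the robot, and variables do not carry over. Pictures are saved under pics/ and viewed, at most 10 in all, crops included, and the job is handed in when it is done.

Besides the shell and the picture viewer there is one more tool, called by a JSON object that holds its "api" and its "payload". apply_moves: Moves the arm, as the interface text tells. Its arguments: {"type":"object","properties":{"motion":{"type":"string"},"fingers":{"type":"number"}},"required":["motion"]}

```bash
mkdir -p pics; ls; cat > h.py <<'E'
import numpy as np, cv2
from plant import bot
def world(c, m):
    v,u=np.nonzero(m & (c["range_z"]>0)); z=c["range_z"][v,u]
    P=np.stack([(u-c["cx"])*z/c["fx"],(v-c["cy"])*z/c["fy"],z,np.ones_like(z)])
    return (c["world_from_camera"]@P)[:3].T
E
python3 - <<'E'
from h import *
a=bot.capture("scene"); b=bot.capture("side")
cv2.imwrite("pics/scene.png",a["img"]); cv2.imwrite("pics/side.png",b["img"])
for n,c in (("scene",a),("side",b)):
    for t in ["stand","guard","guard_handle","console","dial_handle","stop"]:
        for r in bot.cut_out(c,t)[:1]:
            P=world(c,r["pixels"]); print(n,t,round(r["p"],2),r["point"],len(P),np.median(P,0).round() if len(P) else '',P.min(0).round() if len(P) else '',P.max(0).round() if len(P) else '')
o=bot.get_obs(); print(o)
np.savez("a.npz",**a); np.savez("b.npz",**b)
E
```

```text
pics
scene stand 0.88 [328.0, 225.7] 4254 [584. 245. 124.] [409.  98.  -8.] [689. 446. 219.]
scene guard 0.94 [299.4, 228.3] 1411 [634. 147. 156.] [511.  98.  -6.] [683. 204. 219.]
scene guard_handle 0.78 [302.9, 230.6] 1498 [635. 148. 155.] [509.  98.  -2.] [689. 204. 219.]
scene console 0.89 [195.9, 208.9] 4118 [ 542. -209.   88.] [ 415. -368.   -5.] [630. -87. 134.]
scene dial_handle 0.73 [194.2, 195.9] 147 [ 485. -210.  106.] [ 457. -234.   92.] [ 508. -191.  134.]
scene stop 0.57 [212.0, 215.9] 89 [ 576. -139.  110.] [ 557. -155.  105.] [ 594. -121.  115.]
side stand 0.95 [224.8, 246.1] 3668 [544. 273. 109.] [433. -84.  -5.] [700. 435. 225.]
side guard 0.92 [211.5, 216.0] 1048 [605. 152. 143.] [ 506. -109.   -6.] [700. 270. 225.]
side guard_handle 0.91 [212.6, 215.2] 1016 [605. 153. 144.] [506. -84.  -5.] [700. 202. 225.]
side console 0.73 [239.5, 172.2] 1970 [ 513. -158.   91.] [ 406. -355.   -1.] [624. -82. 143.]
side dial_handle 0.5 [246.2, 159.2] 92 [ 476. -206.  118.] [ 453. -234.   97.] [ 503. -186.  143.]
side stop 0.46 [241.3, 279.5] 64 [486. 387.  44.] [475. 370.  12.] [498. 400.  62.]
{'time': 0.7, 'joint_positions': array([ 9.85013671e-01,  3.42017782e-01,  1.52406399e+00, -1.26237561e-05,
        1.27540327e+00, -1.45997986e-01]), 'dq': array([ 1.33686808e-03, -1.51179425e-04, -1.33907016e-04, -9.95359639e-05,
       -8.06324312e-04,  7.44954849e-04]), 'tau': array([-1.35451850e-03, -4.31027377e+01, -2.44442046e+01,  7.17420643e-02,
        4.83038952e-02,  1.72437331e-05]), 'tool_pos': array([223.51987711, 475.08273987, 192.6438642 ]), 'tcp_rot': array([3.14148794e+00, 2.76053910e-05, 2.70181166e+00]), 'contact_force': array([0.22812125, 0.49426895, 0.30048438]), 'moment': array([ 0.03133908, -0.06138864,  0.0241617 ]), 'finger_force': 0.0, 'grip_width': 91.66057957676001}
```

```bash
python3 - <<'E'
import cv2
a=cv2.imread("pics/scene.png");b=cv2.imread("pics/side.png")
a=cv2.resize(a[130:330,100:430],None,fx=2.4,fy=2.4);cv2.imwrite("pics/s1.png",a[:,:800])
b=cv2.resize(b[120:340,100:430],None,fx=2.4,fy=2.4);cv2.imwrite("pics/s2.png",b[:,:800])
E
```

```text
(no output)
```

View pics/s1.png

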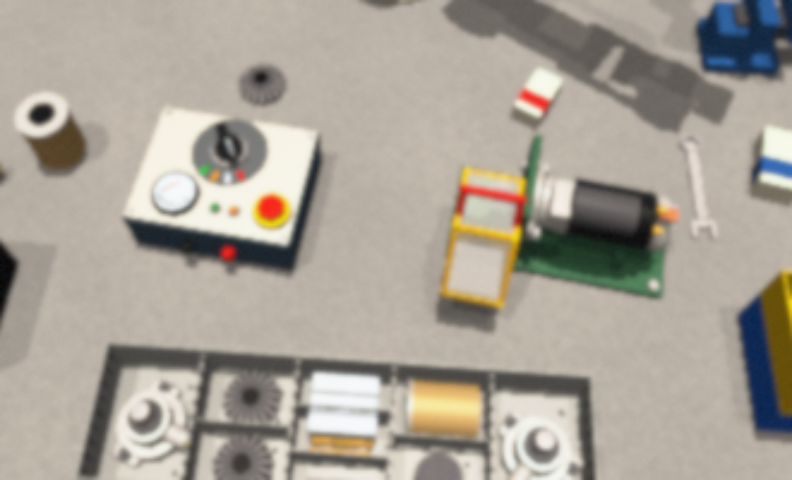

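View pics/s2.png

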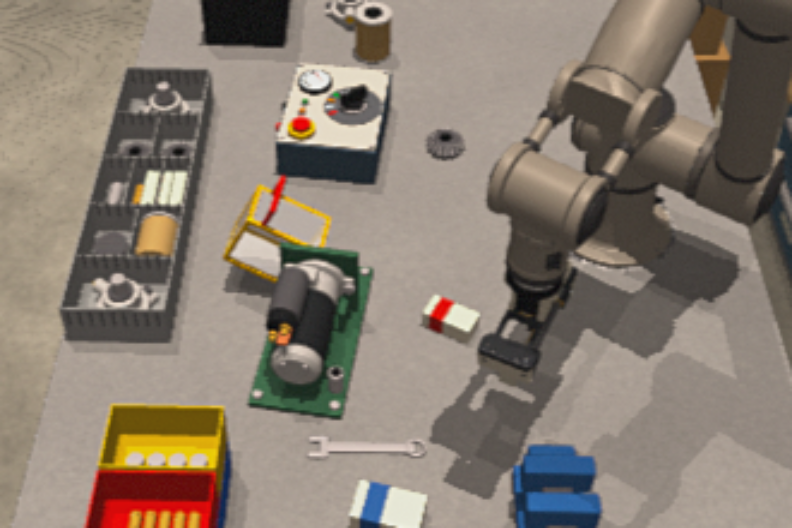

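Scene view: console left with the dial near (195,191); stand right, guard open with the red handle near (305,212) in the full frame. Next, fit the poses.

```bash
python3 - <<'E'
from h import *
from scipy.optimize import minimize
a=dict(np.load("a.npz"));b=dict(np.load("b.npz"))
for n,c in (("scene",a),("side",b)):
    full=np.zeros((384,512,3)); M=c["range_z"]>0
    v,u=np.nonzero(M); full[v,u]=world(c,M)
    hsv=cv2.cvtColor(c["img"],cv2.COLOR_BGR2HSV); H,S,V=[hsv[...,i].astype(int) for i in range(3)]
    X,Y,Z=full[...,0],full[...,1],full[...,2]
    def rect(m,t):
        P=full[m]; 
        # drop outliers
        r=cv2.minAreaRect(P[:,:2].astype(np.float32)); print(n,t,len(P),np.round(r[0],1),np.round(r[1],1),round(r[2],1),"z",np.median(P[:,2]).round(1))
        return P
    green=(H>50)&(H<85)&(S>90)&(X>350)&(X<750)&(Y>50)&(Y<480)
    rect(green&(Z<22),"bed")
    P=rect(green&(Z>50),"plate")
    if len(P)>10:
        f=np.polyfit(P[:,0],P[:,1],1); print("plate line y=%.3f x+%.1f"%tuple(f), P[:,0].min(),P[:,0].max(), "zmax",P[:,2].max())
    top=(abs(Z-90)<8)&(S<60)&(V>140)&(X>350)&(X<700)&(Y>-400)&(Y<-50)
    rect(top,"console top")
    red=((H<8)|(H>172))&(S>150)&(V>80)&(X>400)&(X<750)&(Y>60)&(Y<230)&(Z>100)
    P=rect(red,"handle"); print(P.mean(0).round(1),P.min(0).round(),P.max(0).round())
    yb=(H>18)&(H<35)&(S>120)&(X>380)&(X<750)&(Y>-300)&(Y<-50)&(Z>85)&(Z<120); rect(yb,"ring")
    dk=(V<70)&(Z>116)&(Z<140)&(X>400)&(X<560)&(Y>-300)&(Y<-130); P=rect(dk,"dialbar")
    np.savez(n+"_full.npz",full=full)
E
```

```text
scene bed 704 [576.8 313.7] [194.2  65.8] 81.3 z 9.9
scene plate 66 [558.1 270.3] [191.   74.3] 52.1 z 62.0
plate line y=0.806 x+-191.2 470.1665948623296 587.7132850738082 zmax 149.64010338607795
scene console top 2264 [ 515.1 -217.5] [236.5 187.1] 83.0 z 88.2
scene handle 104 [598.8 154.4] [87.6 28. ] 89.7 z 213.5
[595.5 153.7 208.3] [585. 111. 131.] [613. 198. 219.]
scene ring 76 [ 579.1 -137. ] [42.4 48.5] 22.4 z 100.6
scene dialbar 28 [ 483.3 -211.3] [52.7 14.1] 29.4 z 126.8
side bed 622 [530.  278.3] [298.4 144.2] 81.7 z 13.8
side plate 195 [512.8 281.1] [122.6 172.5] 4.9 z 136.5
plate line y=-0.240 x+348.3 456.05296269378266 580.8809234099077 zmax 160.12333370857232
side console top 738 [ 512.1 -222.2] [247.  185.7] 83.0 z 91.6
side handle 50 [592.3 150.4] [82.5 21.5] 81.6 z 216.7
[591.2 155.1 212.5] [579. 110. 180.] [608. 192. 225.]
side ring 40 [ 573.2 -128.6] [39.7 47.6] 87.2 z 103.1
side dialbar 37 [ 475.2 -208.4] [52.9 13.4] 35.5 z 126.8
```

{"api": "apply_moves", "payload": {"motion": "0 0 -0.055 0; 0 0 -0.055 0; -0.045 -0.012 0 0; -0.045 -0.012 0 0; -0.045 -0.012 0 0; -0.045 -0.012 0 0; -0.045 -0.012 0 0; -0.045 -0.012 0 0", "fingers": -0.1}}

```text
time: 1.7
tool_pos: [438.2, 293.9, 302.7]
tcp_rot: [3.141, 0.0, 2.702]
contact_force: [0.2, -0.1, -0.3]
grip_width: 41.3
finger_force: 0.0
```

{"api": "apply_moves", "payload": {"motion": "-0.045 -0.012 0 0; -0.045 -0.012 0 0; -0.045 -0.012 0 0; -0.045 -0.012 0 0; 0 0 0 10.4; 0 0 0 10.4; 0 0 0 10.4; 0 0 0 10.4"}}

```text
time: 2.7
tool_pos: [579.6, 174.8, 302.5]
tcp_rot: [-3.141, -0.0, 1.97]
contact_force: [-0.1, 0.1, -0.6]
grip_width: 41.2
finger_force: 0.0
```

{"api": "apply_moves", "payload": {"motion": "0 0 0 10.4; 0 0 0 10.4; 0 0 0 10.4; 0 0 0 0; 0 0 0 0"}}

```text
time: 3.32
tool_pos: [579.6, 174.9, 302.6]
tcp_rot: [-3.141, -0.0, 1.435]
contact_force: [-0.1, -0.2, 0.5]
grip_width: 41.2
finger_force: 0.0
```

```bash
cat >> h.py <<'E'
from scipy.spatial.transform import Rotation as Ro
def wrist():
    o=bot.get_obs(); c=bot.capture("wrist")
    T=np.eye(4); T[:3,:3]=Ro.from_euler("xyz",o["tcp_rot"]).as_matrix(); T[:3,3]=o["tool_pos"]
    v,u=np.mgrid[:384,:512]; dx,dy=u-c["cx"],v-c["cy"]; r=np.hypot(dx,dy)+1e-9; th=r/c["fx"]
    z=c["range_z"]; s=np.tan(np.minimum(th,1.5))*z/r
    P=np.stack([dx*s,dy*s,z,np.ones_like(z)],-1)@(T@c["mount"]).T
    P=P[...,:3]; P[z<=0]=np.nan
    hsv=cv2.cvtColor(c["img"],cv2.COLOR_BGR2HSV).astype(int)
    return c,P,hsv,o
E
python3 - <<'E'
from h import *
c,P,h,o=wrist(); cv2.imwrite("pics/w1.png",c["img"]); print(c["mount"].round(2).tolist(),c["fx"])
H,S,V=h[...,0],h[...,1],h[...,2]; X,Y,Z=P[...,0],P[...,1],P[...,2]
m=((H<8)|(H>172))&(S>140)&(V>60)&(Z>100)&(X>400)&(Y>60)&(Y<250)
v,u=np.nonzero(m); print(len(v),u.min(),u.max(),v.min(),v.max())
Q=P[m]; print(np.median(Q,0),Q.min(0),Q.max(0))
t=Q[Q[:,2]>np.percentile(Q[:,2],50)]; print(t.mean(0), cv2.minAreaRect(t[:,:2].astype(np.float32)))
E
```

```text
[[-0.0, -0.96, -0.27, 72.76], [1.0, -0.0, -0.0, -1.01], [-0.0, -0.27, 0.96, -192.42], [0.0, 0.0, 0.0, 1.0]] 297.3186396354542
956 269 293 160 242
[589.19477842 152.81717658 217.12992999] [577.29378438 110.0683998  179.88742997] [612.81545238 190.60400414 219.80565724]
[587.85970218 151.39796347 217.99901933] ((587.6404418945312, 149.8251953125), (77.8993911743164, 8.736065864562988), 81.70744323730469)
```

View pics/w1.png

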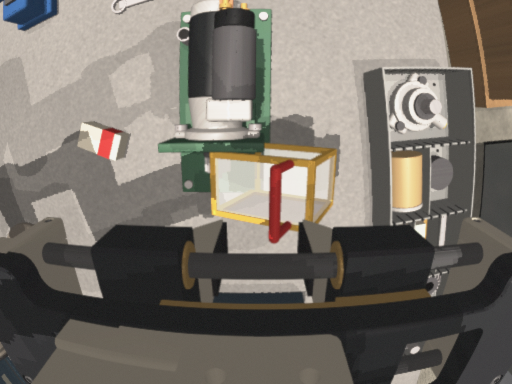

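The wrist view shows the red handle bar at pixels (275,165–240), the guard open above the bed with the plate behind it. I'll fit the stand frame so I know the hinge line.

```bash
python3 - <<'E'
from h import *
c,P,h,o=wrist()
H,S,V=h[...,0],h[...,1],h[...,2]; X,Y,Z=P[...,0],P[...,1],P[...,2]
g=(H>45)&(H<90)&(S>80)&(X>350)&(X<750)&(Y>50)&(Y<480)
yaw=-.145; ex=np.array([np.cos(yaw),np.sin(yaw)]); ey=np.array([-ex[1],ex[0]])
def st(m,t):
    Q=P[m]; a=Q[:,:2]@ex; b=Q[:,:2]@ey
    print(t,len(Q),"x",np.percentile(a,[0.5,2,50,98,99.5]).round(1),"y",np.percentile(b,[.5,2,50,98,99.5]).round(1),"z",np.percentile(Q[:,2],[1,50,99]).round(1))
st(g&(abs(Z-12)<5),"bed"); st(g&(abs(Z-150)<4),"plate top"); st(g&(Z>40)&(Z<140),"plate")
y=(H>15)&(H<35)&(S>120)&(X>400)&(Y>60)&(Y<230)&(Z>20); st(y,"yellow")
Q=P[y]; a=Q[:,:2]@ex; np.save("yel.npy",np.c_[a,Q[:,:2]@ey,Q[:,2]])
hb=np.array([588,150.5]); print("handle in rotated axes",hb@ex,hb@ey)
for lo in range(30,230,20):
    s=(Q[:,2]>lo)&(Q[:,2]<lo+20)
    if s.sum()>5: print(lo,s.sum(),a[s].min().round(),a[s].max().round())
E
```

```text
Traceback (most recent call last):
IndexError: index -1 is out of bounds for axis 0 with size 0
```

```bash
python3 - <<'E'
from h import *
c,P,h,o=wrist()
H,S,V=h[...,0],h[...,1],h[...,2]; X,Y,Z=P[...,0],P[...,1],P[...,2]
g=(H>40)&(H<95)&(S>60)&(X>350)&(X<750)&(Y>50)&(Y<480)
yaw=-.145; ex=np.array([np.cos(yaw),np.sin(yaw)]); ey=np.array([-ex[1],ex[0]])
print(g.sum(),np.histogram(Z[g],bins=range(-30,180,15)))
def st(m,t):
    Q=P[m]; a=Q[:,:2]@ex; b=Q[:,:2]@ey
    if len(Q): print(t,len(Q),"x",np.percentile(a,[0.5,2,50,98,99.5]).round(1),"y",np.percentile(b,[.5,2,50,98,99.5]).round(1),"z",np.percentile(Q[:,2],[1,50,99]).round(1))
st(g&(abs(Z-12)<20),"bed"); st(g&(abs(Z-150)<8),"plate top"); st(g&(Z>40)&(Z<140),"plate")
y=(H>15)&(H<35)&(S>120)&(X>400)&(Y>60)&(Y<230)&(Z>20); st(y,"yellow")
Q=P[y]; a=Q[:,:2]@ex
hb=np.array([588,150.5]); print("handle in rotated axes",hb@ex,hb@ey)
for lo in range(20,230,20):
    s=(Q[:,2]>lo)&(Q[:,2]<lo+20)
    if s.sum()>5: print(lo,s.sum(),a[s].min().round(),a[s].max().round())
E
```

```text
3167 (array([   0,    0, 2149,   24,    3,    3,   30,    4,    5,   20,   65,
        392,  472]), array([-30, -15,   0,  15,  30,  45,  60,  75,  90, 105, 120, 135, 150,
       165]))
bed 2173 x [411.6 412.6 443.6 556.2 557.3] y [190.9 192.8 326.6 471.8 492.8] z [10.1 12.3 15.2]
plate top 840 x [421.9 424.1 492.6 545.6 547.9] y [277.2 278.2 283.2 289.5 289.7] z [143.1 150.1 152. ]
plate 147 x [429.3 430.2 527.3 548.2 549.3] y [286.5 288.  288.7 331.4 334.5] z [ 55.7 122.3 137.8]
yellow 4330 x [480.9 482.7 567.9 642.9 650.2] y [192.3 193.4 274.7 289.4 290.5] z [ 48.4 188.5 431.3]
handle in rotated axes 560.0833619815339 233.88218750358493
20 11 536.0 544.0
40 118 551.0 591.0
60 145 584.0 630.0
80 131 623.0 652.0
100 45 475.0 645.0
120 454 480.0 635.0
140 498 485.0 626.0
160 307 540.0 616.0
180 563 581.0 606.0
```

{"api": "apply_moves", "payload": {"motion": "-0.023 0.012 0 0.5; 0 0 0.03 0; 0 0 0.03 0; 0 0 0.026 0; 0 0 0.02 0; 0 0 0 0"}}

```text
time: 4.22
tool_pos: [587.4, 150.3, 195.1]
tcp_rot: [-3.138, 0.001, 1.423]
contact_force: [-0.7, -0.5, -0.8]
grip_width: 41.7
finger_force: 0.0
```

{"api": "apply_moves", "payload": {"motion": "0 0 0 0; 0 0 0 0; 0 0 0 0", "fingers": -1}}

```text
time: 4.6
tool_pos: [588.6, 150.5, 197.4]
tcp_rot: [3.14, -0.0, 1.423]
contact_force: [-0.5, 0.1, -0.6]
grip_width: 15.7
finger_force: 0.0
```

```bash
python3 -c "
import numpy as np
p=np.radians(84.55+np.arange(25)*64.1/24);x=.183*np.cos(p);z=.183*np.sin(p)
print([f'{a:.4f} {-b:.4f}' for a,b in zip(np.diff(x),np.diff(z))]); print(x[::8],z[::8])"
```

```text
['-0.0085 -0.0006', '-0.0085 -0.0002', '-0.0085 0.0002', '-0.0085 0.0006', '-0.0085 0.0010', '-0.0084 0.0014', '-0.0083 0.0018', '-0.0083 0.0021', '-0.0081 0.0025', '-0.0080 0.0029', '-0.0079 0.0033', '-0.0077 0.0036', '-0.0075 0.0040', '-0.0073 0.0043', '-0.0071 0.0047', '-0.0069 0.0050', '-0.0067 0.0053', '-0.0064 0.0056', '-0.0061 0.0059', '-0.0059 0.0062', '-0.0056 0.0065', '-0.0053 0.0067', '-0.0049 0.0070', '-0.0046 0.0072']
[ 0.0173808  -0.05018573 -0.11085353 -0.15628294] [0.18217274 0.17598407 0.1456039  0.09520842]
```

{"api": "apply_moves", "payload": {"motion": "0 0 0 0; 0 0 0 0; 0 0 0 0"}}

```text
time: 4.97
tool_pos: [588.3, 150.5, 196.6]
tcp_rot: [3.142, -0.0, 1.423]
contact_force: [-0.2, -0.6, -0.5]
grip_width: 0.5
finger_force: 0.0
```

```bash
python3 - <<'E'
from h import *
c,P,h,o=wrist(); d=bot.capture("scene"); e=bot.capture("side")
i=np.vstack([cv2.resize(x[140:280,130:330] if 0 else x,(400,300)) for x in (c["img"],)])
A=cv2.resize(d["img"][160:270,240:390],(540,396)); 
B=cv2.resize(e["img"][160:270,150:300],(540,396))
cv2.imwrite("pics/w2.png",np.hstack([cv2.resize(c["img"][100:330,120:390],(400,340)),cv2.resize(B,(400,340))]))
E
```

```text
(no output)
```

View pics/w2.png

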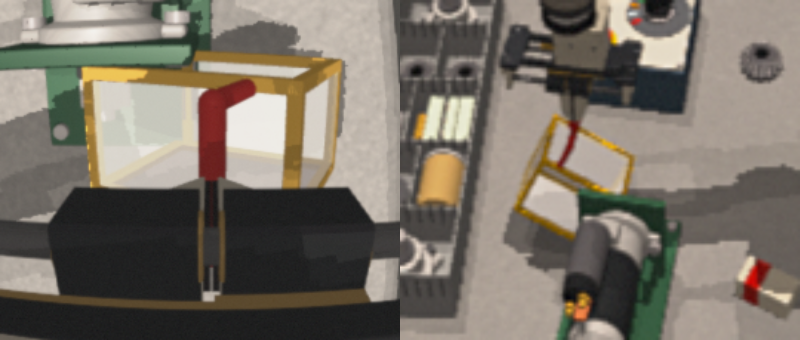

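```bash
python3 - <<'E'
from h import *
c,P,h,o=wrist(); d=bot.capture("side")
print(o["tool_pos"],o["grip_width"],o["finger_force"])
H,S,V=h[...,0],h[...,1],h[...,2]; X,Y,Z=P[...,0],P[...,1],P[...,2]
m=((H<8)|(H>172))&(S>140)&(V>60)&(Z>100)&(X>400)&(Y>60)&(Y<250)
Q=P[m]; print(len(Q),Q.min(0).round(),Q.max(0).round())
for y in range(100,200,10):
    s=Q[abs(Q[:,1]-y)<5]
    if len(s): print(y,len(s),np.median(s,0).round(1),s[:,2].max().round(1))
f=(abs(X-588)<25)&(abs(Y-150)<30)&(Z>185)
v,u=np.nonzero(f&~m); print(len(v))
for vv in range(v.min(),v.max()+1,4):
    s=v==vv
    if s.any(): q=P[vv,u[s]]; print(vv,u[s].min(),u[s].max(),q.min(0).round(),q.max(0).round())
cv2.imwrite("pics/w3.png",np.hstack([cv2.resize(c["img"][140:320,210:310],(330,594),interpolation=cv2.INTER_CUBIC),cv2.resize(d["img"][155:275,175:265],(445,594),interpolation=cv2.INTER_CUBIC)]))
E
```

```text
[588.26983067 150.43488931 196.59512931] 0.6147918882130441 0.0
1249 [583. 154. 181.] [613. 191. 231.]
150 11 [588.8 154.4 217.9] 218.6
160 257 [589.1 160.  217.4] 231.4
170 266 [590.5 170.  217.5] 219.2
180 382 [594.  181.6 216.9] 219.5
190 333 [597.8 187.5 213.6] 218.6
20867
166 287 287 [609. 180. 187.] [609. 180. 187.]
170 280 280 [604. 180. 195.] [604. 180. 195.]
178 272 272 [598. 180. 215.] [598. 180. 215.]
182 254 272 [586. 178. 214.] [597. 179. 215.]
186 254 272 [586. 175. 214.] [597. 176. 215.]
190 254 272 [586. 172. 214.] [596. 174. 214.]
194 254 272 [585. 170. 215.] [596. 172. 216.]
198 254 272 [585. 167. 214.] [596. 169. 216.]
202 254 272 [584. 165. 214.] [595. 166. 215.]
206 254 272 [584. 162. 213.] [595. 163. 214.]
210 254 272 [584. 159. 214.] [595. 161. 215.]
214 254 272 [583. 157. 213.] [594. 158. 214.]
218 254 272 [583. 154. 214.] [594. 156. 216.]
222 249 276 [581. 159. 230.] [596. 162. 236.]
226 238 287 [576. 158. 237.] [602. 163. 242.]
230 255 270 [585. 159. 242.] [593. 161. 247.]
234 255 270 [585. 158. 247.] [593. 161. 252.]
238 255 270 [585. 159. 252.] [592. 161. 
[... 961 characters left out ...]
180. 338.]
326 143 358 [563. 171. 335.] [613. 180. 339.]
330 145 358 [563. 171. 336.] [613. 179. 340.]
334 144 359 [564. 170. 337.] [613. 179. 342.]
338 140 359 [563. 169. 338.] [613. 179. 343.]
342 138 359 [563. 168. 339.] [613. 179. 344.]
346 134 358 [563. 165. 338.] [613. 179. 346.]
350 136 358 [564. 165. 339.] [613. 180. 347.]
354 133 357 [563. 163. 339.] [613. 180. 348.]
358 133 355 [563. 162. 339.] [612. 179. 349.]
362 136 353 [564. 160. 339.] [612. 179. 350.]
366 133 352 [563. 158. 339.] [612. 178. 350.]
370 132 351 [563. 156. 339.] [612. 177. 351.]
374 133 317 [563. 171. 349.] [601. 176. 351.]
378 143 314 [565. 171. 350.] [601. 175. 352.]
382 156 316 [568. 169. 349.] [601. 174. 352.]
```

View pics/w3.png

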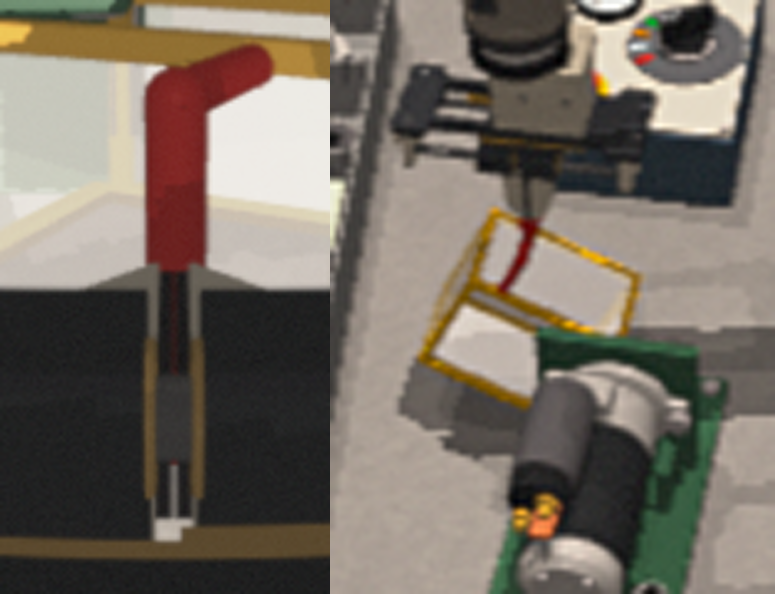

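The fingers visibly straddle the bar, yet the gripper reports width 0.5 mm and no force. A short tug along the arc will show whether it is held.

{"api": "apply_moves", "payload": {"motion": "0 -0.0085 -0.0006 0; 0 -0.0085 -0.0002 0; 0 0 0 0"}}

```text
time: 5.6
tool_pos: [570.8, 153.2, 197.8]
tcp_rot: [3.141, -0.0, 1.423]
contact_force: [-0.7, -0.1, 0.6]
grip_width: 0.3
finger_force: 0.0
```

```bash
python3 - <<'E'
from h import *
c,P,h,o=wrist()
print(o["tool_pos"],o["grip_width"],o["finger_force"],o["contact_force"])
H,S,V=h[...,0],h[...,1],h[...,2]; X,Y,Z=P[...,0],P[...,1],P[...,2]
m=((H<8)|(H>172))&(S>140)&(V>60)&(Z>100)&(X>400)&(Y>60)&(Y<250)
Q=P[m]; 
for y in range(150,200,10):
    s=Q[abs(Q[:,1]-y)<5]
    if len(s): print(y,len(s),np.median(s,0).round(1),s[:,2].max().round(1))
E
```

```text
[570.7622832  153.22423311 197.78745893] 0.31569022020886883 0.0 [-0.68702769 -0.11361619  0.62319442]
150 115 [588.4 152.7 217.3] 219.1
160 250 [588.4 160.2 217.4] 219.4
170 266 [589.8 170.  217.4] 219.7
180 351 [593.  181.4 217. ] 219.5
190 301 [596.5 187.5 214.3] 218.9
```

```bash
python3 - <<'E'
from h import *
c,P,h,o=wrist(); d=bot.capture("side"); s=bot.capture("scene")
R=Ro.from_euler("xyz",o["tcp_rot"]).as_matrix(); T=(P-o["tool_pos"])@R
for v in range(200,262,3):
    r=T[v]; k=(abs(r[:,1])<22)&(abs(r[:,0])<25)&(r[:,2]<30)&(r[:,2]>-90)
    if k.any(): u=np.nonzero(k)[0]; print(v,u.min(),u.max(),r[k].min(0).round(),r[k].max(0).round(),np.median(c["img"][v,u],0))
for n,c in (("side",d),("scene",s)):
    Q=world(c,c["range_z"]>0); k=(abs(Q[:,0]-571)<15)&(abs(Q[:,1]-153)<15)&(Q[:,2]>180); Q=Q[k]
    print(n,len(Q)); print(Q[np.argsort(Q[:,2])][:60:4].round())
E
```

```text
200 282 299 [ 16.  11. -21.] [ 17.  22. -17.] [ 39.  41. 137.]
203 282 299 [ 14.  11. -22.] [ 16.  22. -17.] [ 40.   42.5 137.5]
206 282 298 [ 12.  11. -22.] [ 14.  21. -16.] [ 39.  40. 137.]
209 281 298 [  9.  11. -21.] [ 11.  21. -13.] [ 39.  41. 135.]
212 281 298 [  8.  11. -22.] [ 10.  22. -16.] [ 31.   33.5 107.5]
215 281 298 [  5.  11. -20.] [  7.  21. -15.] [ 31.   32.  106.5]
218 281 298 [  3.  11. -21.] [  6.  22. -15.] [ 32.   33.  106.5]
221 252 298 [  1.  -7. -38.] [ 11.  22. -15.] [ 49.   51.5 107. ]
224 243 298 [ -0. -12. -42.] [ 11.  22. -17.] [ 77.5  85.5 104. ]
227 235 298 [ -2. -16. -46.] [ 10.  22. -17.] [66.  73.  78.5]
230 255 270 [  8.  -5. -50.] [ 10.   3. -45.] [60.  62.5 64. ]
233 255 270 [  8.  -5. -54.] [ 10.   3. -49.] [59.5 63.5 66. ]
236 255 270 [  8.  -5. -58.] [ 11.   3. -52.] [56.5 62.  66. ]
239 255 270 [  8.  -5. -61.] [ 10.   3. -56.] [36.  44.5 52.5]
242 257 268 [  8.  -4. -65.] [ 10.   2. -60.] [31.  35.5 38.5]
245 258 267 [  8.  -3. -66.] [  9.   1. -63.] [28.5 31.  34. ]
248 258 267 [  8.  -3. -68.] [  9.   1. -67.] [29.5 30.5 32.5]
251 258 267 [  8.  -3. -72.] [  9.   1. -69.] [32.  36.  38.5]
side 115
[[582. 149. 211.]
 [582. 151. 219.]
 [572. 164. 236.]
 [572. 161. 239.]
 [561. 165. 243.]
 [557. 164. 248.]
 [576. 155. 249.]
 [568. 161. 250.]
 [564. 159. 254.]
 [579. 164. 258.]
 [556. 162. 262.]
 [571. 160. 264.]
 [583. 158. 268.]
 [559. 168. 272.]
 [563. 164. 274.]]
scene 177
[[584. 162. 330.]
 [585. 153. 335.]
 [585. 152. 341.]
 [585. 146. 345.]
 [585. 141. 349.]
 [586. 148. 352.]
 [585. 143. 354.]
 [586. 142. 360.]
 [586. 163. 584.]
 [558. 151. 586.]
 [558. 161. 587.]
 [584. 162. 587.]
 [560. 144. 588.]
 [560. 146. 588.]
 [582. 149. 588.]]
```

{"api": "apply_moves", "payload": {"motion": "0 0.008 0 0; 0 0.0085 0 0; 0 0 0 0; 0 0 0 0", "fingers": -0.1}}

```text
time: 6.3
tool_pos: [587.8, 150.5, 197.2]
tcp_rot: [-3.141, 0.0, 1.422]
contact_force: [-1.0, -0.2, 0.4]
grip_width: 36.1
finger_force: 0.0
```

```bash
python3 - <<'E'
from h import *
c,P,h,o=wrist(); np.savez("w4.npz",P=P,img=c["img"])
print(o["tool_pos"],o["grip_width"],o["finger_force"],o["contact_force"])
R=Ro.from_euler("xyz",o["tcp_rot"]).as_matrix(); T=(P-o["tool_pos"])@R
H,S,V=h[...,0],h[...,1],h[...,2]
for v in range(206,300,4):
    r=T[v]; k=(abs(r[:,1])<110)&(r[:,2]<-25)&(r[:,0]<25)&(r[:,2]>-190)&(S[v]<110)
    u=np.nonzero(k)[0]
    if len(u):
        g=np.split(u,np.nonzero(np.diff(u)>3)[0]+1)
        print(v,[(int(q[0]),int(q[-1]),np.nanmedian(r[q],0).round().astype(int).tolist(),int(r[q,2].max())) for q in g if len(q)>2])
E
```

```text
[587.78163376 150.45819974 197.17414604] 36.057572965923995 0.0 [-1.02641773 -0.18476195  0.37752884]
222 [(217, 231, [10, -23, -38], -34), (293, 307, [10, 20, -38], -33)]
226 [(203, 231, [10, -26, -44], -36), (293, 322, [10, 23, -44], -35)]
230 [(201, 231, [10, -25, -50], -35), (293, 323, [10, 23, -50], -36)]
234 [(201, 231, [10, -25, -55], -36), (293, 323, [10, 22, -55], -36)]
238 [(202, 230, [10, -24, -60], -42), (293, 322, [10, 21, -60], -37)]
242 [(202, 230, [10, -23, -64], -43), (293, 322, [10, 21, -64], -39)]
246 [(202, 231, [10, -23, -68], -38), (293, 322, [10, 20, -68], -39)]
250 [(203, 231, [10, -22, -73], -39), (294, 321, [9, 20, -72], -45)]
262 [(43, 59, [25, -77, -117], -116), (465, 485, [24, 75, -117], -116)]
266 [(37, 89, [23, -79, -117], -104), (428, 489, [23, 77, -117], -104)]
270 [(38, 74, [18, -80, -113], -100), (450, 487, [18, 78, -113], -100)]
274 [(39, 76, [16, -80, -112], -101), (449, 485, [15, 78, -111], -100)]
278 [(42, 77, [14, -80, -111], -100), (198, 326, [24, -1, -117], -87), (448, 482, [14, 78, -112], -101)]
282 [(45, 78, [12, -80, -112], -101), (105, 12
[... 346 characters left out ...]
 [2, -21, -90], -72), (299, 323, [2, 19, -90], -72), (332, 418, [24, 33, -124], -120), (445, 475, [10, 78, -111], -100)]
290 [(52, 55, [25, -64, -133], -132), (59, 80, [6, -80, -108], -101), (107, 224, [22, -29, -124], -75), (300, 412, [22, 26, -124], -74), (444, 472, [6, 77, -109], -100)]
294 [(50, 61, [25, -62, -135], -134), (109, 224, [21, -29, -124], -78), (301, 375, [21, 20, -123], -77), (443, 481, [25, 57, -134], -101)]
298 [(0, 3, [25, -80, -143], -142), (47, 85, [25, -57, -136], -133), (90, 95, [24, -49, -133], -132), (100, 106, [25, -45, -133], -132), (110, 218, [19, -30, -124], -81), (306, 326, [4, 19, -101], -82), (418, 440, [24, 45, -133], -132), (444, 480, [25, 56, -136], -134)]
```

The real fingertips sit about 36 mm behind the reported TCP (wrist and side depth agree), so I offset for that and descend another 36 mm.

{"api": "apply_moves", "payload": {"motion": "0 0 0.012 0; 0 0 0.012 0; 0 0 0.012 0; 0 0 0 0"}}

```text
time: 6.85
tool_pos: [586.9, 150.4, 159.8]
tcp_rot: [-3.139, 0.001, 1.422]
contact_force: [0.4, 0.6, 0.0]
grip_width: 41.4
finger_force: 0.0
```

{"api": "apply_moves", "payload": {"motion": "0 0 0 0; 0 0 0 0; 0 0 0 0; 0 0 0 0; 0 0 0 0", "fingers": -1}}

```text
time: 7.48
tool_pos: [588.2, 150.5, 161.8]
tcp_rot: [3.141, -0.0, 1.422]
contact_force: [0.5, 0.0, 1.5]
grip_width: 11.3
finger_force: 30.0
```

Gripped the bar (11.3 mm, 30 N). Following the arc.

{"api": "apply_moves", "payload": {"motion": "0 -0.0085 -0.0006 0; 0 -0.0085 -0.0002 0; 0 -0.0085 0.0002 0; 0 -0.0085 0.0006 0; 0 -0.0085 0.0010 0; 0 -0.0084 0.0014 0; 0 -0.0083 0.0018 0; 0 -0.0083 0.0021 0"}}

```text
time: 8.48
tool_pos: [520.4, 160.7, 155.1]
tcp_rot: [-3.142, -0.0, 1.423]
contact_force: [3.5, 1.3, 2.3]
grip_width: 11.0
finger_force: 30.0
```

{"api": "apply_moves", "payload": {"motion": "0 -0.0081 0.0025 0; 0 -0.0080 0.0029 0; 0 -0.0079 0.0033 0; 0 -0.0077 0.0036 0; 0 -0.0075 0.0040 0; 0 -0.0073 0.0043 0; 0 -0.0071 0.0047 0; 0 -0.0069 0.0050 0"}}

```text
time: 9.48
tool_pos: [460.7, 169.6, 124.5]
tcp_rot: [-3.142, -0.0, 1.422]
contact_force: [3.0, 3.1, 1.3]
grip_width: 10.8
finger_force: 30.0
```

{"api": "apply_moves", "payload": {"motion": "0 -0.0067 0.0053 0; 0 -0.0064 0.0056 0; 0 -0.0061 0.0059 0; 0 -0.0059 0.0062 0; 0 -0.0056 0.0065 0"}}

```text
time: 10.1
tool_pos: [430.5, 174.0, 94.9]
tcp_rot: [3.141, -0.0, 1.422]
contact_force: [4.0, 3.4, 0.4]
grip_width: 11.1
finger_force: 30.0
```

{"api": "apply_moves", "payload": {"motion": "0 -0.0053 0.0067 0; 0 -0.0049 0.0070 0; 0 -0.0046 0.0072 0; 0 0 0 0"}}

```text
time: 10.6
tool_pos: [416.8, 176.1, 74.7]
tcp_rot: [3.14, -0.0, 1.423]
contact_force: [3.9, 1.1, 4.7]
grip_width: 10.7
finger_force: 30.0
```

{"api": "apply_moves", "payload": {"motion": "0 -0.001 0.002 0; 0 -0.001 0.002 0; 0 0 0 0"}}

```text
time: 10.98
tool_pos: [417.1, 176.3, 73.9]
tcp_rot: [3.134, -0.001, 1.423]
contact_force: [-0.4, -2.1, 34.6]
grip_width: 10.9
finger_force: 30.0
```

The stop is reached (35 N upward). Back off, release with a small opening, and lift straight up.

{"api": "apply_moves", "payload": {"motion": "0 0.001 -0.003 0; 0 0 0 0; 0 0 0 0; 0 0 0 0", "fingers": -0.48}}

```text
time: 11.48
tool_pos: [414.5, 176.1, 72.8]
tcp_rot: [-3.14, 0.001, 1.423]
contact_force: [-0.4, 0.8, -0.6]
grip_width: 24.0
finger_force: 0.0
```

{"api": "apply_moves", "payload": {"motion": "0 0 -0.02 0; 0 0 -0.03 0; 0 0 -0.05 0; 0 0 -0.05 0; 0 0 -0.03 0; 0 0 0 0"}}

```text
time: 12.22
tool_pos: [416.2, 176.6, 255.2]
tcp_rot: [3.138, -0.002, 1.423]
contact_force: [0.5, -0.8, 0.3]
grip_width: 24.1
finger_force: 0.0
```

```bash
python3 - <<'E'
from h import *
c,P,h,o=wrist(); d=bot.capture("side")
H,S,V=h[...,0],h[...,1],h[...,2]; X,Y,Z=P[...,0],P[...,1],P[...,2]
m=((H<8)|(H>172))&(S>140)&(V>60)&(Z>90)&(Z<200)&(X>350)&(Y>60)&(Y<250)
Q=P[m]; print(len(Q),np.median(Q,0).round(1),Q.max(0).round(1))
y=(H>15)&(H<35)&(S>120)&(X>380)&(Y>60)&(Y<230)&(Z>120)&(Z<170)
Q=P[y];print(len(Q),np.median(Q,0).round(1), np.polyfit(Q[:,0],Q[:,2],1))
cv2.imwrite("pics/w5.png",np.hstack([cv2.resize(c["img"],(400,300)),cv2.resize(d["img"][120:300,140:380],(400,300))]))
E
```

```text
1166 [420.2 179.2 130.1] [459.5 216.  132.9]
2259 [502.4 172.6 153.4] [1.03463733e-03 1.52406710e+02]
```

View pics/w5.png

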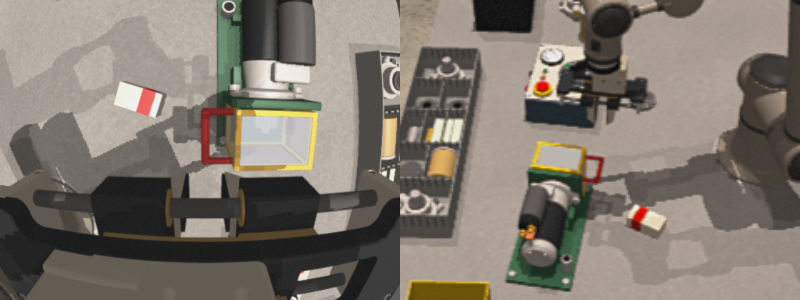

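The picture shows the guard shut: yellow hood flat on the bed at (275,138), handle on the robot's side at (217,138). On to the dial.

{"api": "apply_moves", "payload": {"motion": "-0.0465 0.015 0 0; -0.0465 0.015 0 0; -0.0465 0.015 0 0; -0.0465 0.015 0 0; -0.0465 0.015 0 0; -0.0465 0.015 0 0; -0.0465 0.015 0 0; -0.0465 0.015 0 0", "fingers": 0}}

```text
time: 13.32
tool_pos: [478.2, -210.6, 251.3]
tcp_rot: [-3.138, -0.002, 1.422]
contact_force: [0.5, -0.1, 0.9]
grip_width: 46.2
finger_force: 0.0
```

{"api": "apply_moves", "payload": {"motion": "0 0 0 10.5; 0 0 0 10.5; 0 0 0 10.5; 0 0 0 10.5; 0 0 0 10.5; 0 0 0 0; 0 0 0 0"}}

```text
time: 14.2
tool_pos: [478.6, -209.1, 252.4]
tcp_rot: [-3.14, 0.001, 0.51]
contact_force: [-0.2, -0.1, 0.2]
grip_width: 46.1
finger_force: 0.0
```

```bash
python3 - <<'E'
from h import *
c,P,h,o=wrist(); cv2.imwrite("pics/w6.png",c["img"]); print(o["tool_pos"],o["tcp_rot"],o["joint_positions"].round(2))
H,S,V=h[...,0],h[...,1],h[...,2]; X,Y,Z=P[...,0],P[...,1],P[...,2]
m=(Z>122)&(Z<138)&(abs(X-480)<60)&(abs(Y+210)<60)
Q=P[m]; r=cv2.minAreaRect(Q[:,:2].astype(np.float32)); print(len(Q),r,np.median(Q,0),Q[:,2].max())
D=Q[:,:2]-Q[:,:2].mean(0); w,v=np.linalg.eigh(D.T@D); print("pca yaw",np.arctan2(v[1,1],v[0,1]),Q.mean(0))
hub=(Z>95)&(Z<112)&(abs(X-480)<40)&(abs(Y+210)<40)&(V<80); print(hub.sum(), P[hub].mean(0) if hub.any() else '', np.percentile(Z[hub],[5,50,95]))
t=(abs(Z-90)<5)&(S<60)&(V>130)&(X>380)&(X<680)&(Y>-400)&(Y<-50); r=cv2.minAreaRect(P[t][:,:2].astype(np.float32)); print("top",t.sum(),r,np.median(Z[t]))
E
```

```text
[ 478.55137415 -209.12655043  252.39445901] [-3.13980814e+00  8.87294251e-04  5.09689147e-01] [-0.56  0.3   1.42  0.    1.42  0.5 ]
670 ((477.62200927734375, -215.62266540527344), (58.84037399291992, 13.439988136291504), 29.027999877929688) [ 478.80937702 -214.73366522  131.11848719] 133.32131161693587
pca yaw -2.632755093871485 [ 478.53102469 -214.87245255  130.89145405]
589 [ 477.34473859 -213.53417447  104.03991679] [102.39935037 104.29720097 105.6194104 ]
top 15358 ((511.1670837402344, -219.13363647460938), (235.8916778564453, 187.91041564941406), 83.06892395019531) 90.42851873177952
```

View pics/w6.png

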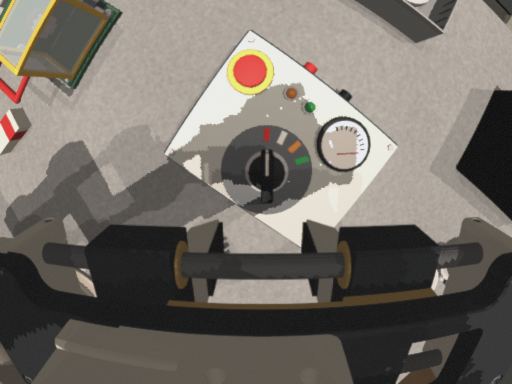

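The dial bar is at (267,178), with its white line on the red OFF mark at (267,133); white, orange and green follow clockwise. Measured axis is (477.6, −215.6), yaw 0.507.

{"api": "apply_moves", "payload": {"motion": "-0.004 0.005 0 0; 0 0 0.05 0; 0 0 0.05 0; 0 0 0.04 0; 0 0 0.025 0; 0 0 0.014 0; 0 0 0 0; 0 0 0 0"}}

```text
time: 15.25
tool_pos: [478.6, -216.2, 75.5]
tcp_rot: [3.14, -0.001, 0.506]
contact_force: [0.7, 0.1, 0.4]
grip_width: 45.7
finger_force: 0.0
```

{"api": "apply_moves", "payload": {"motion": "0 0 0.002 0; 0 0 0 0; 0 0 0 0; 0 0 0 0; 0 0 0 0; 0 0 0 0; 0 0 0 0; 0 0 0 0", "fingers": -1}}

```text
time: 16.25
tool_pos: [477.5, -214.9, 72.6]
tcp_rot: [-3.14, 0.0, 0.506]
contact_force: [-2.7, 4.5, 6.2]
grip_width: 13.4
finger_force: 30.0
```

{"api": "apply_moves", "payload": {"motion": "0 0 -0.001 0; 0 0 0 6; 0 0 0 6; 0 0 0 6; 0 0 0 6; 0 0 0 0"}}

```text
time: 17.0
tool_pos: [477.4, -214.7, 72.6]
tcp_rot: [-3.14, 0.001, 0.086]
contact_force: [0.3, 5.2, -2.7]
grip_width: 13.8
finger_force: 30.0
```

{"api": "apply_moves", "payload": {"motion": "0 0 0 6; 0 0 0 6; 0 0 0 6; 0 0 0 6; 0 0 0 6; 0 0 0 6; 0 0 0 6; 0 0 0 6"}}

```text
time: 18.0
tool_pos: [477.5, -214.3, 72.6]
tcp_rot: [-3.141, 0.003, -0.754]
contact_force: [1.4, 7.3, -2.0]
grip_width: 13.6
finger_force: 30.0
```

{"api": "apply_moves", "payload": {"motion": "0 0 0 0; 0 0 0 0"}}

```text
time: 18.25
tool_pos: [477.5, -214.3, 72.6]
tcp_rot: [-3.141, 0.003, -0.75]
contact_force: [-0.5, 6.9, -2.2]
grip_width: 13.6
finger_force: 30.0
```

```bash
python3 - <<'E'
from h import *
c,P,h,o=wrist(); d=bot.capture("scene"); print(o["tcp_rot"],o["contact_force"].round(1),o["moment"].round(2),o["finger_force"])
cv2.imwrite("pics/w7.png",np.hstack([cv2.resize(c["img"][110:290,160:360],(440,396),interpolation=cv2.INTER_CUBIC),cv2.resize(d["img"][165:225,155:215],(350,396),interpolation=cv2.INTER_CUBIC)]))
X,Y,Z=P[...,0],P[...,1],P[...,2]
m=(Z>122)&(Z<138)&(abs(X-478)<45)&(abs(Y+215)<45)&(h[...,2]<70)&(h[...,1]<90)
Q=P[m]; print(len(Q)); D=Q[:,:2]-Q[:,:2].mean(0); w,v=np.linalg.eigh(D.T@D); print(np.arctan2(v[1,1],v[0,1]),Q.mean(0),w)
E
```

```text
[-3.14056615e+00  2.57124593e-03 -7.50235738e-01] [-0.5  6.9 -2.2] [1.24 0.02 0.11] 30.002481043338776
1850
2.38829052681455 [ 481.53134229 -219.52543055  130.56185652] [ 41539.78013674 566895.63846425]
```

View pics/w7.png

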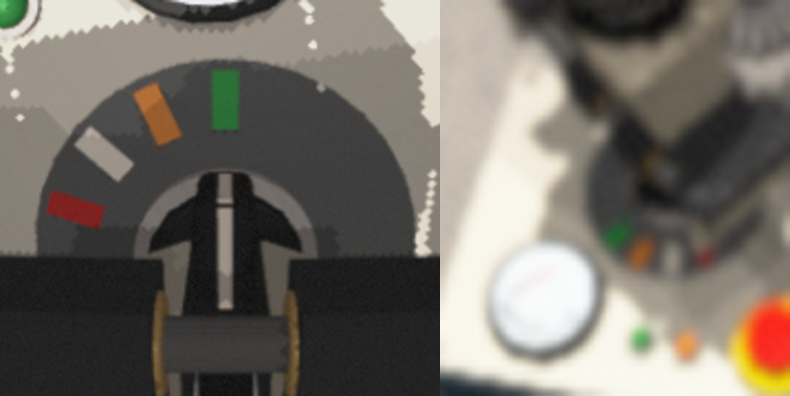

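White line sits on the green mark at (225,100). I'll add 1° of margin below the hard stop, check, and hand in.

{"api": "apply_moves", "payload": {"motion": "0 0 0 1; 0 0 0 0; 0 0 0 0"}}

```text
time: 18.73
tool_pos: [477.5, -214.3, 72.6]
tcp_rot: [-3.141, 0.003, -0.768]
contact_force: [0.1, 6.0, -2.4]
grip_width: 13.7
finger_force: 30.0
```

```bash
python3 - <<'E'
from h import *
o=bot.get_obs(); print(o["tcp_rot"][2],o["moment"].round(2),o["contact_force"].round(1),o["finger_force"])
if o["finger_force"]>20 and abs(o["tcp_rot"][2]+.767)<.025: print(bot.close_job())
E
```

```text
-0.7676081657053864 [1.15 0.   0.15] [ 0.1  6.  -2.4] 30.00407785177231
the job is handed in; nothing more can be done
None
```

The guard is fully shut, the dial is held at START against its spring, nothing else was touched, and the job was handed in at about 19 s; the judge's verdict was not shown.

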